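# Hold the TEST button for an insulation test

### The job

Run the insulation test on the plug-in adaptor that already sits in the appliance tester's outlet: press the square power key at the tester's near left corner, then the leftmost of the four soft keys under the screen (insulation), then the third soft key from the left (test voltage), each right down and up again before the next. Then press the big round TEST button at the near right corner right down and keep it fully down for the reading, at least three seconds, with a steady push of no more than 25 N; the program finishes while the robot is still holding the button down. Work gently, never pushing on the tester with more than 40 N, leave the second and fourth soft keys alone, do not touch the adaptor and leave everything lying on and around the tester where it is.

Things in the scene. Friction and masses are not known exactly. Their poses are not given: they have to be found in the camera images.
- tester: appliance tester, hard grey case, 240 deep (x) by 310 wide (y), fixed on the bench; level grey panel 104 mm up, black rim 110 mm up. Origin: centre of its underside; x away from the operator, y to his left, z up; turned at most 0.4 rad, near and left as the robot sees them. Screen far left, outlet far right, three probe jacks 5 mm high along the near edge of the panel, y -42 to +32
- adaptor: white plug-in safety adaptor, a block 60 by 60, standing 59 mm above the panel, plugged into the tester's outlet at the panel's far right; origin at the centre of its underside, 108 mm above the bench; do not touch
- power_top (a point): square power key, 18 by 18, alone in the near left corner of the panel, at x -70, y +105 in the tester's frame; pale plastic; this point is the centre of its top face, 110 mm above the bench when up, and moves down with it
- power (a joint): travel of that key: 0 m up, 0.004 m right down (counts as pressed beyond 0.003, as up below 0.0012); a spring resists with 1.4 N at the top and 3.2 N at the bottom, where it meets a firm stop, and brings it up again
- soft1_top (a point): first from the left of the four oblong soft keys in a row below the screen (insulation test), 14 (x) by 22 (y), keys 36 apart, at x -20, y +99 in the tester's frame; pale plastic; this point is the centre of its top face, 110 mm above the bench when up, and moves down with it
- soft1 (a joint): travel of that key: 0 m up, 0.004 m right down (counts as pressed beyond 0.003, as up below 0.0012); a spring resists with 1.4 N at the top and 3.2 N at the bottom, where it meets a firm stop, and brings it up again
- soft2_top (a point): second from the left of the four oblong soft keys in a row below the screen (leave alone), 14 (x) by 22 (y), keys 36 apart, at x -20, y +63 in the tester's frame; pale plastic; this point is the centre of its top face, 110 mm above the bench when up, and moves down with it
- soft2 (a joint): travel of that key: 0 m up, 0.004 m right down (counts as pressed beyond 0.003, as up below 0.0012); a spring resists with 1.4 N at the top and 3.2 N at the bottom, where it meets a firm stop, and brings it up again
- soft3_top (a point): third from the left of the four oblong soft keys in a row below the screen (test voltage), 14 (x) by 22 (y), keys 36 apart, at x -20, y +27 in the tester's frame; pale plastic; this point is the centre of its top face, 110 mm above the bench when up, and moves down with it
- soft3 (a joint): travel of that key: 0 m up, 0.004 m right down (counts as pressed beyond 0.003, as up below 0.0012); a spring resists with 1.4 N at the top and 3.2 N at the bottom, where it meets a firm stop, and brings it up again
- soft4_top (a point): fourth from the left of the four oblong soft keys in a row below the screen (leave alone), 14 (x) by 22 (y), keys 36 apart, at x -20, y -9 in the tester's frame; pale plastic; this point is the centre of its top face, 110 mm above the bench when up, and moves down with it
- soft4 (a joint): travel of that key: 0 m up, 0.004 m right down (counts as pressed beyond 0.003, as up below 0.0012); a spring resists with 1.4 N at the top and 3.2 N at the bottom, where it meets a firm stop, and brings it up again
- test_top (a point): big round pale TEST button, 30 in diameter, in the near right corner of the panel, at x -70, y -100 in the tester's frame; this point is the centre of its top face, 114 mm above the bench when up, and moves down with it
- test (a joint): travel of the TEST button: 0 m up, 0.006 m right down (counts as down beyond 0.005); a spring resists with 2.5 N at the top and 5.5 N at the bottom, where it meets a firm stop, and brings it up when let go; it does not latch
- insert: loose green socket insert with a white face, 24 by 44 by 21 high, left lying on the panel between the power key and the TEST button; origin at the centre of its underside; leave where it is
- faceplate: loose cream face plate with three green inserts, 74 by 120 by 22 high, on the bench left of the tester; origin at the centre of its underside; leave where it is
- tape: roll of black tape, 66 in diameter, 19 high, on the bench right of the tester; origin at the centre of its underside; leave where it is
- screwdriver: red-handled screwdriver, 200 long, 26 thick, lying on the bench close beside the tester, left or right; origin on the bench under its middle, x along it towards the tip; leave where it is
- pliers: red-handled pliers, 170 long, lying on the bench close beside the tester, left or right; origin on the bench near the pivot, x towards the jaws; leave where it is
- bottle: brown glass bottle, 48 in diameter, 135 high, standing on the bench at the right; origin at the centre of its underside; leave where it is

How it is judged:
On the way, in this order (a step that is already met when the one before it is completed fails the run):
1. the power key is pressed right down, alone (value of joint power above 0.003 m and value of joint each of soft1, soft2, soft3, soft4, test below 0.0012 m), for 0.05 s.
2. the leftmost soft key is pressed right down, all others up (value of joint soft1 above 0.003 m and value of joint each of power, soft2, soft3, soft4, test below 0.0012 m), for 0.05 s.
3. the third soft key from the left is pressed right down, all others up (value of joint soft3 above 0.003 m and value of joint each of power, soft1, soft2, soft4, test below 0.0012 m), for 0.05 s.
4. the TEST button is held down by the fingers for 3 s, all keys up (value of joint test above 0.005 m and contact force between the fingers and tester between 2 and 25 N and value of joint each of power, soft1, soft2, soft3, soft4 below 0.0012 m), for 3 s.
At the end, for the whole second after the job is handed in: The robot's fingers still hold the TEST button down (travel beyond 5 of its 6 mm) with a push between 2 and 25 N, and the power key and all four soft keys are up (travel below 1.2 mm) (all of step 4); the arm keeps its last pose, push and grip.
It fails at once if the second or fourth soft key is pressed (beyond 2 mm) (value of joint any of soft2, soft4 above 0.002 m).
It fails at once if the tester is pushed with more than 40 N (contact force between any of the fingers, the arm and tester above 40 N).
It fails at once if the adaptor is touched (more than 1 N) (contact force between any of the fingers, the arm and adaptor above 1 N).
It fails at once if a thing lying on or around the tester is moved by more than 15 mm (distance of any of insert, faceplate, tape, screwdriver, pliers, bottle from where it was at the start of the episode above 0.015 m).
It also fails if it takes over 51 s, if anything falls off the work surface, if the arm or the gripper's body presses on something with over 40 N, if the wrist force passes 120 N, or if a joint passes its speed limit or range.

### The arm

A 6-joint arm with a two-finger parallel gripper is mounted at the origin on the work surface. World frame = base frame: x ahead of the robot, y to its left, z up, the work surface at z = 0. Lengths are in m, angles in rad, forces in N, time in s.
With the tool pointing down it reaches from about 0.35 to 0.975 m from the base axis. Payload 4.9 kg.
Tool frame: the origin (TCP) lies at the very end of the fingers, on their centre line; the grasp point (between the pads) lies 19 mm behind it (ctrl.grip_point_offset is the distance from the TCP to the grasp point, in m); z points along the fingers, y is the line along which they close (so a half turn about z gives the same grasp; the last joint's range is limited). The gripper opens to 85 mm and grips with 20 to 120 N. Pads are 22 mm wide; open, the fingers measure 114 mm over their backs; the gripper's body (76 mm by 85 mm) begins 54 mm behind the grasp point. The pads swing forward as they close: fully open they stand 13 mm farther back than shut.
Start: joints at [-1.233, 0.053, 1.613, -0, 1.476, -0.119], TCP at [0.276, -0.561, 0.231] pointing down, gripper open.
Joint ranges: [-3.01, 3.01], [-1.01, 2.22], [0.06, 2.58], [-1.02, 4.17], [0.09, 2.62], [-3.14, 3.14]. Speed limits (rad/s): [2.57, 2.57, 3.14, 3.14, 3.14, 3.14].

### API

Orientations are given as a rotation vector (axis times angle).
In Python, from station import ctrl gives the robot as it stands.
- The arm moves only by the tool send_rows, never from a script. Its argument "rows" is a list of rows, each a list of 3 entries, a list of its own where there are three numbers: the finger opening in cm, from 0 to 8.54, then the shift along the tool's x, y, z in cm, then the turn about the tool's z in degrees. A call has 1 to 10 rows; each row shifts and turns the commanded pose from where the row before left it, along the tool's axes as they then stand; what a row does not reach is not made up. A row lasts 1/8 s, in which the tool goes at most 62.5 mm and 10.7 degrees, less where a joint would pass 70% of its speed; a pose out of reach is approached as far as the arm can. A call with a gripper value outside its range is refused whole. The fingers move at their own pace and stop on an object; "newtons" is the grip in N (left out, the last holds). Time passes only in rows, so rows that do not move let the fingers close. It gives the time, the measured TCP pose, the force, the opening and the grip force at its end, in the units of the state.
- ctrl.get_obs(): the state, without advancing time (a new reading comes with each control period).
- ctrl.get_image(name): name is "side" or "top" or "wrist"; returns a dict with "frame" (384x512x3 uint8, red, green, blue), "range_z" (384x512 float32, m along the optical axis (not along the pixel's ray), 0 where there is no reading), "fx", "fy", "cx", "cy" (pixels), "cam_to_world" (4x4, takes a point from camera to world coordinates). Camera axes: x right, y down, z forward; pixel columns grow to the right and rows downward; lengths in m; the calibration is good to about 2 mm. The wrist camera is an equidistant fisheye: a pixel r from the principal point sees the ray r / f radians off the axis. A picture is of the moment at which its call begins.
- ctrl.finish_job(): hands the job in; it is judged then, once.
The state is a dict: "t": time; "q": joint angles; "dq": joint speeds; "effort": joint torques, N m; "tool_pos": TCP position; "tool_rot": TCP orientation; "contact_force": force on the tool from outside, world axes, zero at the start; "wrist_torque": the same for the moment, N m; "opening": finger opening in m; "grip_force": force on a finger pad.
Only numpy, scipy, OpenCV 4.12 (cv2) and the standard library are available. Lean on these libraries where they do the work, as an engineer would, in place of code of your own. Each camera call takes 0.05 s, during which the arm holds its last target. There are 200 camera calls.

## Working session

There is one attempt and no reset: what is moved stays moved. The work goes in short steps, Python scripts to look and compute and a tool call to move; the robot and the scene stay as the last step left them, time stands still between calls to the robot, and variables do not carry over. Pictures are saved under pics/ and viewed, at most 10 in all, crops included, and the job is handed in when it is done.

Besides the shell and the picture viewer there is one more tool, called after "Request:" as name(argument=value, ...), one argument or row to a line, values as JSON. send_rows: Moves the arm, as the interface text tells. Its arguments: {"type":"object","properties":{"rows":{"type":"array","items":{"type":"array"}},"newtons":{"type":"number"}},"required":["rows"]}

```bash
mkdir -p pics; python3 - <<'E'
from station import ctrl
import cv2,numpy as np
o=ctrl.get_obs();print(o)
for n in("top","side"):
    d=ctrl.get_image(n);cv2.imwrite(f"pics/{n}0.png",d["frame"][:,:,::-1]);np.savez(f"{n}0.npz",**d);print(n,d["fx"],d["cx"],d["cy"],d["cam_to_world"])
E
```

```text
{'t': 0.0, 'q': array([-1.23303870e+00,  5.34108999e-02,  1.61428077e+00,  7.73140673e-06,
        1.47601516e+00, -1.19043130e-01]), 'dq': array([ 0.00140978, -0.00039723,  0.00113829, -0.00093931, -0.00020658,
        0.00025582]), 'effort': array([ 1.39732951e-03, -3.93679655e+01, -3.70176530e+01, -2.54661904e-05,
        7.12899680e-03,  6.93886079e-06]), 'tool_pos': array([ 0.2754451 , -0.5603376 ,  0.23003743]), 'tool_rot': array([-3.05795741e+00, -7.10841417e-01,  3.50194274e-04]), 'contact_force': array([0.41846043, 0.26142058, 0.56656505]), 'wrist_torque': array([-0.01248741, -0.04416677,  0.07307506]), 'grip_force': 0.0, 'opening': 0.08555475748817307}
top 356.19249995081674 257.04409793351743 195.9787865861941 [[-0.00881723 -0.99942794  0.03265036  0.53742428]
 [-0.99971895  0.00809182 -0.02228344 -0.03507572]
 [ 0.02200649 -0.03283766 -0.9992184   1.21881251]
 [ 0.          0.          0.          1.        ]]
side 473.609405880575 251.8875177582266 192.42474438841643 [[-0.98719509 -0.09375482  0.12905771  0.42031417]
 [-0.15946637  0.5595291  -0.81332507  0.93302867]
 [ 0.0040416  -0.82349087 -0.56731512  0.77276358]
 [ 0.          0.          0.          1.        ]]
```

View pics/top0.png

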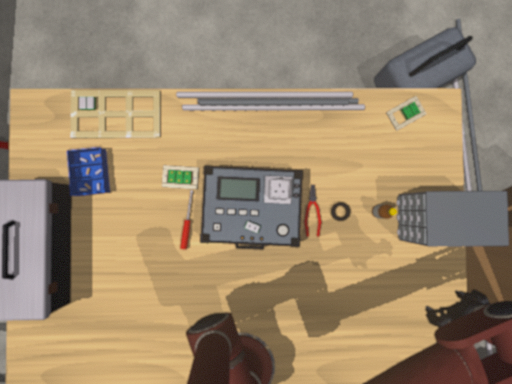

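View pics/side0.png

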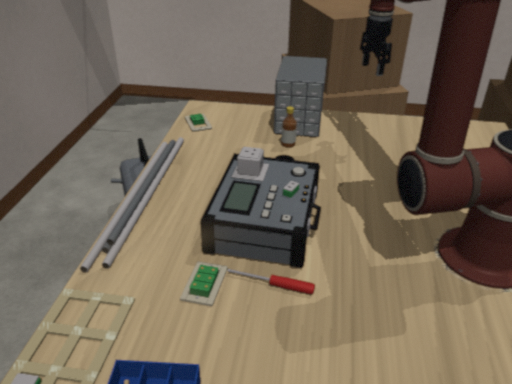

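The top view shows the tester at cols 200–303, rows 165–247: power key near (215,227), soft keys along row ~212, TEST near (283,230), and the insert near (252,227). Next I'll find the keys precisely.

```bash
cat > h.py <<'E'
import numpy as np,cv2
KEYS=dict(power=(-70,105,110),soft1=(-20,99,110),soft2=(-20,63,110),soft3=(-20,27,110),soft4=(-20,-9,110),test=(-70,-100,114))
def ray(d,u,v,z):
    c=d["cam_to_world"];r=c[:3,:3]@np.array([(u-d["cx"])/d["fx"],(v-d["cy"])/d["fy"],1]);return c[:3,3]+r*(z-c[2,3])/r[2]
def proj(d,p):
    c=d["cam_to_world"];q=c[:3,:3].T@(np.array(p)-c[:3,3]);return d["fx"]*q[0]/q[2]+d["cx"],d["fy"]*q[1]/q[2]+d["cy"]
def fit(w):  # dict name->world xy
    a=np.array([KEYS[k][:2] for k in w])/1e3;b=np.array([w[k] for k in w])
    ac=a-a.mean(0);bc=b-b.mean(0)
    th=np.arctan2((ac[:,0]*bc[:,1]-ac[:,1]*bc[:,0]).sum(),(ac*bc).sum());R=np.array([[np.cos(th),-np.sin(th)],[np.sin(th),np.cos(th)]])
    t=b.mean(0)-R@a.mean(0);return th,t,b-(a@R.T+t)
def where(th,t,k):
    R=np.array([[np.cos(th),-np.sin(th)],[np.sin(th),np.cos(th)]]);return R@(np.array(KEYS[k][:2])/1e3)+t
E
python3 - <<'E'
from h import *
for n in("top","side"):
    d=dict(np.load(n+"0.npz"));f=d["frame"]
    hsv=cv2.cvtColor(f,cv2.COLOR_RGB2HSV)
    m=((hsv[...,2]>140)&(hsv[...,1]<60)).astype(np.uint8)
    if n=="top":m[:, :200]=0;m[:,305:]=0;m[:160]=0;m[250:]=0
    else: m[:150]=0;m[260:]=0;m[:,:205]=0;m[:,322:]=0
    k,l,s,c=cv2.connectedComponentsWithStats(m)
    for i in range(1,k):
        if s[i,4]>5:print(n,s[i],c[i],ray(d,*c[i],.11).round(4))
    x=(195,155,120,100) if n=="top" else (195,140,135,135)
    cr=f[x[1]:x[1]+x[3],x[0]:x[0]+x[2],::-1]
    cv2.imwrite(f"pics/{n}c.png",cv2.resize(cr,None,fx=4.4,fy=4.4,interpolation=cv2.INTER_CUBIC))
E
```

```text
top [264 176  28  28 678] [276.75368732 189.89675516] [ 0.5921 -0.1215  0.11  ]
top [216 209   7   5  32] [219.25   210.9375] [0.5282 0.0579 0.11  ]
top [228 209   7   5  32] [230.90625 211.0625 ] [0.5274 0.0218 0.11  ]
top [239 210   8   5  34] [242.32352941 211.91176471] [ 0.5245 -0.0136  0.11  ]
top [251 210   7   5  29] [253.82758621 212.10344828] [ 0.5236 -0.0494  0.11  ]
top [245 222  14  11 108] [251.57407407 226.93518519] [ 0.4776 -0.042   0.11  ]
top [214 224   6   6  32] [216.5 226.5] [0.48   0.0667 0.11  ]
top [278 226  10   9  66] [282.27272727 229.89393939] [ 0.4675 -0.1374  0.11  ]
side [240 150  24  10 155] [250.89032258 153.8516129 ] [ 0.6042 -0.2044  0.11  ]
side [255 164  13  16  76] [262.18421053 172.48684211] [ 0.5591 -0.1128  0.11  ]
side [294 168   9   5  37] [298.35135135 169.86486486] [ 0.4664 -0.1416  0.11  ]
side [285 182  12   8  43] [290.60465116 185.69767442] [ 0.4796 -0.0628  0.11  ]
side [272 186   4   4  14] [273.28571429 187.35714286] [ 0.5218 -0.0481  0.11  ]
side [269 194   4   4  13] [270.61538462 195.38461538] [ 0.5239 -0.0121  0.11  ]
side [266 202   4   5  16] [267.6875 203.9375] [0.5262 0.0244 0.11  ]
side [263 211   5   5  16] [264.875 212.75 ] [0.5281 0.06   0.11  ]
side [284 218   5   2   6] [286.16666667 218.33333333] [0.4771 0.073  0.11  ]
```

View pics/topc.png

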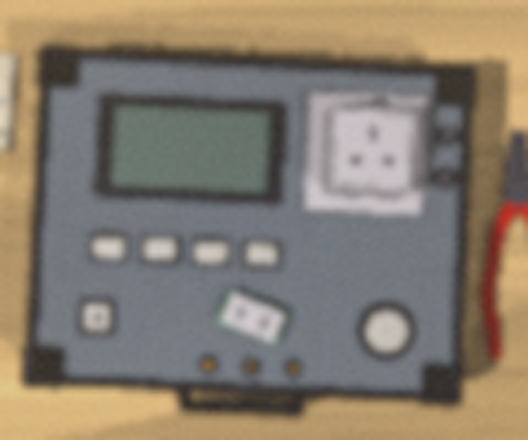

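Same layout, close up. The four soft keys are at crop row ~248, power at (97,317), TEST at (386,329), and the insert at (253,316), well clear of all of them.

```bash
cat >> h.py <<'E'
from scipy.spatial.transform import Rotation as Ro
def rel(p):
    from station import ctrl
    o=ctrl.get_obs();R=Ro.from_rotvec(o["tool_rot"]).as_matrix()
    return (R.T@(np.array(p)-o["tool_pos"])*100).round(2),np.degrees(np.arctan2(R[1,0],R[0,0])).round(2),o["tool_pos"].round(4)
E
python3 - <<'E'
from h import *
T=dict(soft1=(219.25,210.94),soft2=(230.91,211.06),soft3=(242.32,211.91),soft4=(253.83,212.1),power=(216.5,226.5),test=(282.27,229.89))
S=dict(soft1=(264.875,212.75),soft2=(267.69,203.94),soft3=(270.6,195.4),soft4=(273.3,187.36),test=(298.35,169.86))
for n,U in(("top",T),("side",S)):
    d=dict(np.load(n+"0.npz"))
    w={k:ray(d,*U[k],KEYS[k][2]/1e3)[:2] for k in U}
    th,t,r=fit(w);print(n,th,t,(r*1e3).round(1).tolist())
    print({k:where(th,t,k).round(4) for k in KEYS})
    for k in("power",):print(rel([*where(th,t,k),.15]))
E
```

```text
top -0.05710263687015815 [ 0.54341941 -0.0417928 ] [[-1.0, -0.2], [0.4, -0.4], [-0.5, 0.1], [0.6, 0.3], [0.5, -0.3], [-0.1, 0.6]]
{'power': array([0.4795, 0.067 ]), 'soft1': array([0.5291, 0.0582]), 'soft2': array([0.527 , 0.0222]), 'soft3': array([ 0.525 , -0.0137]), 'soft4': array([ 0.5229, -0.0496]), 'test': array([ 0.4678, -0.1376])}
(array([ 45.98, -47.29,   8.12]), np.float64(26.18), array([ 0.2755, -0.5604,  0.2302]))
side -0.06198704083732247 [ 0.54215843 -0.03999889] [[-0.3, -0.0], [0.1, 0.3], [0.0, -0.2], [0.1, -0.4], [0.0, 0.3]]
{'power': array([0.4788, 0.0691]), 'soft1': array([0.5283, 0.06  ]), 'soft2': array([0.5261, 0.0241]), 'soft3': array([ 0.5239, -0.0118]), 'soft4': array([ 0.5216, -0.0477]), 'test': array([ 0.4661, -0.1355])}
(array([ 46.01, -47.51,   8.12]), np.float64(26.18), array([ 0.2755, -0.5604,  0.2302]))
```

Request:
send_rows(
  rows=[
    [0,[0,0,0],9.9],
    [0,[0,0,0],9.9],
    [0,[0,0,0],9.8],
    [0,[1.2,-4.6,0],0],
    [0,[1.2,-4.6,0],0],
    [0,[1.2,-4.6,0],0],
    [0,[1.2,-4.6,0],0],
    [0,[1.2,-4.6,0],0],
    [0,[1.2,-4.6,0],0],
    [0,[1.2,-4.6,0],0],
  ],
  newtons=40,
)

```text
t: 1.35
tool_pos: [0.3788, -0.2428, 0.2308]
tool_rot: [-3.14, 0.095, 0.0]
contact_force: [0.9, 0.5, -0.2]
opening: 0.0002
grip_force: 0.0
```

Request:
send_rows(
  rows=[
    [0,[1.2,-4.6,0],0],
    [0,[1.2,-4.6,0],0],
    [0,[1.2,-4.6,0],0],
    [0,[1.2,-4.6,0],0],
    [0,[1.2,-4.6,0],0],
    [0,[1.2,-4.6,0],0],
    [0,[0,0,0],0],
    [0,[0,0,0],0],
  ],
)

```text
t: 2.35
tool_pos: [0.4668, 0.0266, 0.2308]
tool_rot: [3.14, -0.093, -0.002]
contact_force: [0.3, 0.6, 0.3]
opening: 0.0003
grip_force: 0.0
```

```bash
python3 - <<'E'
from h import *
from station import ctrl
print(rel([.479,.068,.12]),ctrl.get_obs()["contact_force"],ctrl.get_obs()["opening"],ctrl.get_obs()["t"])
d=ctrl.get_image("wrist");cv2.imwrite("pics/w1.png",d["frame"][:,:,::-1])
E
```

```text
(array([ 0.98, -4.21, 11.08]), np.float64(-3.4), array([0.4668, 0.0266, 0.2308])) [0.27293571 0.58213392 0.33885121] 0.00026308300711324863 2.35
```

View pics/w1.png

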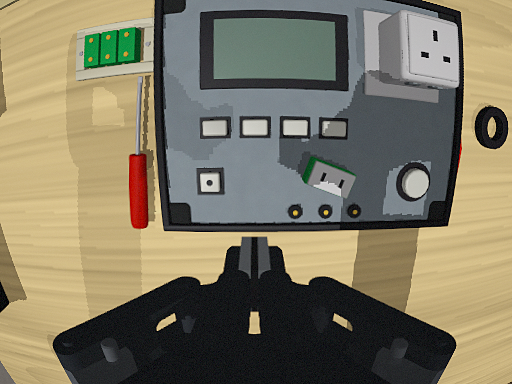

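The wrist view shows the shut fingertips at (254,240), power at (210,181), soft keys along row 128, and TEST at (413,182). I'll move above the power key and check the position against the wrist camera rays.

```bash
python3 - <<'E'
from h import *
from station import ctrl
d=ctrl.get_image("wrist");c=d["cam_to_world"]
def fr(u,v,z):
    x,y=(u-d["cx"])/d["fx"],(v-d["cy"])/d["fy"];a=np.hypot(x,y);s=np.sin(a)/a
    r=c[:3,:3]@np.array([x*s,y*s,np.cos(a)]);return (c[:3,3]+r*(z-c[2,3])/r[2])[:2]
U=dict(power=(210,182),soft1=(215,127),soft2=(255,127),soft3=(295,127),soft4=(333,128),test=(414,181))
w={k:fr(*U[k],KEYS[k][2]/1e3) for k in U};th,t,r=fit(w);print(th,t,(r*1e3).round(1).tolist())
print({k:where(th,t,k).round(4) for k in KEYS})
E
```

```text
-0.049162521622836845 [ 0.54200082 -0.04095934] [[-0.0, -1.3], [0.2, -1.8], [-0.5, -1.1], [-0.5, -0.5], [-0.6, 0.6], [1.5, 4.0]]
{'power': array([0.4772, 0.0674]), 'soft1': array([0.5269, 0.0589]), 'soft2': array([0.5251, 0.0229]), 'soft3': array([ 0.5234, -0.013 ]), 'soft4': array([ 0.5216, -0.049 ]), 'test': array([ 0.4672, -0.1374])}
```

Request:
send_rows(
  rows=[
    [0,[0.25,-1.05,2],0],
    [0,[0.25,-1.05,2],0],
    [0,[0.25,-1.05,2],0],
    [0,[0.25,-1.05,2],0],
    [0,[0,0,2],0],
    [0,[0,0,0.6],0],
    [0,[0,0,0],0],
  ],
)

```text
t: 3.32
tool_pos: [0.4795, 0.0673, 0.1253]
tool_rot: [3.14, -0.096, -0.001]
contact_force: [0.1, 0.5, 0.5]
opening: -0.0
grip_force: 0.0
```

Three views agree to about 2 mm. Pressing power.

Request:
send_rows(
  rows=[
    [0,[0,0,0.5],0],
    [0,[0,0,0.5],0],
    [0,[0,0,0.3],0],
    [0,[0,0,0.2],0],
    [0,[0,0,0.1],0],
    [0,[0,0,0.1],0],
    [0,[0,0,0],0],
    [0,[0,0,0],0],
  ],
)

```text
t: 4.32
tool_pos: [0.4796, 0.0681, 0.1084]
tool_rot: [-3.14, 0.094, 0.0]
contact_force: [-2.5, 0.1, 1.8]
opening: -0.0002
grip_force: 1.0
```

Request:
send_rows(
  rows=[
    [0,[0,0,0.1],0],
    [0,[0,0,0.1],0],
    [0,[0,0,0],0],
  ],
)

```text
t: 4.7
tool_pos: [0.4797, 0.0681, 0.1064]
tool_rot: [-3.14, 0.094, -0.0]
contact_force: [-1.6, 0.6, 2.7]
opening: -0.0
grip_force: 1.4
```

Request:
send_rows(
  rows=[
    [0,[0,0,0.05],0],
    [0,[0,0,0.05],0],
    [0,[0,0,0],0],
  ],
)

```text
t: 5.08
tool_pos: [0.4797, 0.0681, 0.106]
tool_rot: [-3.14, 0.094, 0.0]
contact_force: [-3.6, -0.1, 6.2]
opening: 0.0
grip_force: 3.1
```

Bottomed out (6 N at z 0.106). Lift, then press soft1.

Request:
send_rows(
  rows=[
    [0,[0,0,-1],0],
    [0,[0,0,-1],0],
    [0,[2.45,0.3,0],0],
    [0,[2.45,0.3,0],0],
    [0,[0,0,0],0],
    [0,[0,0,0.7],0],
    [0,[0,0,0.7],0],
    [0,[0,0,0],0],
  ],
)

```text
t: 6.08
tool_pos: [0.527, 0.0593, 0.1103]
tool_rot: [-3.14, 0.094, 0.003]
contact_force: [-0.6, -0.3, 0.4]
opening: 0.0001
grip_force: 0.0
```

Request:
send_rows(
  rows=[
    [0,[0,0,0.2],0],
    [0,[0,0,0.2],0],
    [0,[0,0,0.1],0],
    [0,[0,0,0.1],0],
    [0,[0,0,0],0],
    [0,[0,0,0],0],
  ],
)

```text
t: 6.82
tool_pos: [0.5281, 0.0592, 0.106]
tool_rot: [-3.14, 0.094, 0.001]
contact_force: [-4.6, 0.0, 6.0]
opening: -0.0001
grip_force: 2.9
```

Soft1 is down. Now soft3, 72 mm to the right.

Request:
send_rows(
  rows=[
    [0,[0,0,-1.2],0],
    [0,[0,0,-1.2],0],
    [0,[0,2.4,0],0],
    [0,[0,2.4,0],0],
    [0,[0,2.4,0],0],
    [0,[0,0,0],0],
    [0,[0,0,0.9],0],
    [0,[0,0,0.9],0],
    [0,[0,0,0],0],
  ],
)

```text
t: 7.95
tool_pos: [0.5231, -0.012, 0.11]
tool_rot: [-3.14, 0.092, 0.004]
contact_force: [-1.3, 0.4, 2.3]
opening: -0.0001
grip_force: 0.6
```

Request:
send_rows(
  rows=[
    [0,[0,0,0.2],0],
    [0,[0,0,0.2],0],
    [0,[0,0,0.1],0],
    [0,[0,0,0.1],0],
    [0,[0,0,0],0],
    [0,[0,0,0],0],
  ],
)

```text
t: 8.7
tool_pos: [0.524, -0.0125, 0.106]
tool_rot: [-3.14, 0.094, -0.0]
contact_force: [-2.5, 2.3, 5.2]
opening: 0.0001
grip_force: 2.6
```

Request:
send_rows(
  rows=[
    [0,[0,0,-2.5],0],
    [0,[0,0,-2.5],0],
    [0,[-1.2,3.2,0],0],
    [0,[-1.2,3.2,0],0],
    [0,[-1.3,3.2,0],0],
    [0,[-1.3,3.1,0],0],
    [0,[0,0,0],0],
    [0,[0,0,2],0],
    [0,[0,0,1.8],0],
    [0,[0,0,0],0],
  ],
)

```text
t: 9.95
tool_pos: [0.4655, -0.1356, 0.1154]
tool_rot: [-3.139, 0.093, 0.005]
contact_force: [-0.5, -0.7, 0.9]
opening: 0.0001
grip_force: 0.0
```

Request:
send_rows(
  rows=[
    [0,[0,0,0.2],0],
    [0,[0,0,0.2],0],
    [0,[0,0,0.2],0],
    [0,[0,0,0.2],0],
    [0,[0,0,0.1],0],
    [0,[0,0,0.05],0],
    [0,[0,0,0],0],
    [0,[0,0,0],0],
  ],
)

```text
t: 10.95
tool_pos: [0.4669, -0.1366, 0.1084]
tool_rot: [3.14, -0.094, 0.002]
contact_force: [0.1, 2.1, 4.9]
opening: 0.0002
grip_force: 2.6
```

Request:
send_rows(
  rows=[
    [0,[0,0,0.05],0],
    [0,[0,0,0.05],0],
    [0,[0,0,0],0],
    [0,[0,0,0],0],
  ],
)

```text
t: 11.45
tool_pos: [0.4669, -0.1366, 0.108]
tool_rot: [3.14, -0.094, 0.001]
contact_force: [-2.6, 2.8, 8.3]
opening: 0.0002
grip_force: 4.2
```

TEST is at its stop with about 8 N. Holding for the reading.

Request:
send_rows(
  rows=[
    [0,[0,0,0],0],
    [0,[0,0,0],0],
    [0,[0,0,0],0],
    [0,[0,0,0],0],
    [0,[0,0,0],0],
    [0,[0,0,0],0],
    [0,[0,0,0],0],
    [0,[0,0,0],0],
    [0,[0,0,0],0],
    [0,[0,0,0],0],
  ],
)

```text
t: 12.7
tool_pos: [0.4669, -0.1366, 0.108]
tool_rot: [3.14, -0.094, 0.002]
contact_force: [-2.3, 2.7, 7.9]
opening: 0.0003
grip_force: 4.2
```

Request:
send_rows(
  rows=[
    [0,[0,0,0],0],
    [0,[0,0,0],0],
    [0,[0,0,0],0],
    [0,[0,0,0],0],
    [0,[0,0,0],0],
    [0,[0,0,0],0],
    [0,[0,0,0],0],
    [0,[0,0,0],0],
    [0,[0,0,0],0],
    [0,[0,0,0],0],
  ],
)

```text
t: 13.95
tool_pos: [0.4669, -0.1366, 0.108]
tool_rot: [-3.14, 0.094, -0.001]
contact_force: [-2.4, 2.2, 8.4]
opening: 0.0001
grip_force: 4.2
```

Request:
send_rows(
  rows=[
    [0,[0,0,0],0],
    [0,[0,0,0],0],
    [0,[0,0,0],0],
    [0,[0,0,0],0],
    [0,[0,0,0],0],
    [0,[0,0,0],0],
    [0,[0,0,0],0],
    [0,[0,0,0],0],
    [0,[0,0,0],0],
    [0,[0,0,0],0],
  ],
)

```text
t: 15.2
tool_pos: [0.4669, -0.1366, 0.108]
tool_rot: [3.14, -0.094, 0.001]
contact_force: [-2.0, 2.4, 8.5]
opening: -0.0002
grip_force: 4.2
```

```bash
python3 - <<'E'
from station import ctrl
o=ctrl.get_obs();print(o["t"],o["tool_pos"],o["contact_force"])
if 6<o["contact_force"][2]<20: print(ctrl.finish_job())
E
```

```text
15.2 [ 0.4668848  -0.13655851  0.10799175] [-2.01032423  2.4044874   8.49696817]
the job is handed in; nothing more can be done
None
```

I pressed power, soft 1 and soft 3 right down in order, then handed the job in at 15.2 s with TEST held at its stop by a steady push of about 8 N for over 3.5 s; the verdict was not reported back.

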